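Set the length stop to the red line and clamp it

ROBOT

A 6-joint arm with a two-finger parallel gripper is mounted at the origin on the work surface. World frame = base frame: x ahead of the robot, y to its left, z up, the work surface at z = 0. Lengths are in m, angles in rad, forces in N, time in s.
With the tool pointing down it reaches from about 0.275 to 0.825 m from the base axis. Payload 4.9 kg.
Tool frame: the origin (TCP) lies at the very end of the fingers, on their centre line; the grasp point (between the pads) lies 19 mm behind it (tcp_to_grasp is the distance from the TCP to the grasp point, in m); z points along the fingers, y is the line along which they close (so a half turn about z gives the same grasp; the last joint's range is limited). The gripper opens to 85 mm and grips with 20 to 120 N. Pads are 22 mm wide; open, the fingers measure 114 mm over their backs; the gripper's body (76 mm by 85 mm) begins 54 mm behind the grasp point. The pads swing forward as they close: fully open they stand 13 mm farther back than shut.
Start: joints at [-1.278, 0.326, -0.193, 1.052, 0, 1.437], TCP at [0.228, -0.501, 0.231] pointing down, gripper open.
Joint ranges: [-2.65, 2.65], [-0.97, 1.79], [-1.3, 1.35], [-1.93, 2.1], [-1.47, 1.37], [-3.14, 3.14]. Speed limits (rad/s): [2.57, 2.57, 3.14, 3.14, 3.14, 3.14].

INTERFACE

Orientations are given as a unit quaternion [w, x, y, z].
In Python, from cell import read_state, snapshot, job_done, spot_in, trace, pinpoint, tcp_to_grasp gives the robot as it stands.
- The arm moves only by the tool step_arm, never from a script. Its argument "commands" is a list of rows, each a list of 7 numbers: the shift along the tool's x, y, z in m, then the turn, a rotation vector about the tool's x, y, z in units of 6 degrees (1.0 is 6 degrees), then the opening, from 0 (shut) to 1 (fully open). In form: [[x, y, z, rx, ry, rz, claw], ...]. A call has exactly 8 rows; each row shifts and turns the commanded pose from where the row before left it, along the tool's axes as they then stand; what a row does not reach is not made up. A row lasts 1/8 s, in which the tool goes at most 62.5 mm and 10.7 degrees, less where a joint would pass 70% of its speed; a pose out of reach is approached as far as the arm can. A call is refused whole if a number of a shift passes 0.0625 or a number of a turn 1, either way. A call with a gripper value outside its range is refused whole. The fingers move at their own pace and stop on an object; the grip force is fixed at half the most. Time passes only in rows, so rows that do not move let the fingers close, or fill a call up. It gives the time, the measured TCP pose, the force, the opening and the grip force at its end, in the units of the state.
- read_state(): the state, without advancing time (a new reading comes with each control period).
- snapshot(name): name is "side" or "top" or "wrist"; returns a dict with "frame" (400x640x3 uint8, red, green, blue), "depth" (400x640 float32, m along the optical axis (not along the pixel's ray), 0 where there is no reading), "fx", "fy", "cx", "cy" (pixels), "R" (3x3) and "t" (3): a world point X has camera coordinates R X + t. Camera axes: x right, y down, z forward; pixel columns grow to the right and rows downward; lengths in m; the calibration is good to about 2 mm. A picture is of the moment at which its call begins.
- job_done(): hands the job in; it is judged then, once.
Trained networks look in the newest picture that a camera, given by its name, has taken for a name from the list of things; names that differ only in an ending like _2 or _b are one class to them, and where a whole thing is asked for, a point or a joint stands for the part that bears it (a point fixed in the world has none). Each returns a list of dicts, best first, with "confidence" (0 to 1); they miss things now and then, are a little off and sometimes report something else, mostly with a low value. They report only what shows in the picture. A call takes as long as a camera call.
- spot_in(camera, label): "position" ([x, y, z] in m, in world coordinates, good to about 4 mm: the middle of the surface that is visible of it).
- trace(camera, label): "region" (400x640 bool, what is visible of it).
- pinpoint(camera, label): "position" ([x, y, z] in m, in world coordinates, good to about 4 mm: a listed point, or the origin of a listed thing).
The state is a dict: "t": time; "q": joint angles; "joint_vel": joint speeds; "joint_efforts": joint torques, N m; "eef_pos": TCP position; "orientation": TCP orientation; "contact_force": force on the tool from outside, world axes, zero at the start; "wrist_torque": the same for the moment, N m; "finger_gap": finger opening in m; "grip_force": force on a finger pad.
Only numpy, scipy, OpenCV 4.12 (cv2) and the standard library are available. Lean on these libraries where they do the work, as an engineer would, in place of code of your own. Each camera call takes 0.05 s, during which the arm holds its last target. There are 200 camera calls.

TASK

On the plywood jig board, slide the slotted stop along its bolts until the yellow pointer in the middle of its wooden block is level with the red tape line (not the blue one). Then swing the black clamp lever clockwise, seen from above, as far as it goes to tighten the stop there, and let go.

Things in the scene. Friction and masses are not known exactly. Their poses are not given: they have to be found in the camera images.
- stop_block (a point): Centre of the stop's upright wooden block: 86 (x) x 30 (y) x 60 mm high, centre 53 mm above the bench, on the end of a 5 mm steel plate with two slots that runs 205 mm to its -y. Bolts in the fixed plywood board (280 x 440 x 18) let it slide only along its own y, about 3 N, 65 mm either way of mid-travel; it stays put. z up; yellow pointer on the +x end, mid-thickness.
- red_line (a point): Middle of the red tape line on the board, on the +x side of the stop: 50 mm long (its x), 10 mm wide (its y), 19 mm above the bench. Axes parallel to the stop block's. The stop is set when the block's centre has the y of this point in this frame. The like blue line beside it is not wanted.
- lever_knob (a point): Grip point on the clamp lever's knob, an upright black cylinder 18 mm across with orange cap: point 73 mm above the bench, knob top 89 mm, flat arm below it with top at 51 mm. The frame turns with the lever: x points from the pivot (a vertical axis on one of the bolts) to the knob, 65 mm; z up.
- clamp_lever (a joint): Lever angle in rad, growing clockwise seen from above: 0 to 0.35 at the start is slack (at 0 the arm points to the block's -y, away from the block), 1.5 is tight, at its end stop (arm nearly along the block's -x). About 2.5 N at the knob turns it; it stays where it is left.

How it is judged:
On the way, in this order (a step that is already met when the one before it is completed fails the run):
1. the stop stands at the red line, within 10 mm, while the clamp lever is still slack (below 0.7 rad) (y of stop_block in the frame of red_line between -0.01 and 0.01 m and value of joint clamp_lever below 0.7 rad), for 0.2 s.
2. the clamp lever is swung tight (above 1.3 rad) (value of joint clamp_lever above 1.3 rad), for 0.2 s.
At the end, for the whole second after the job is handed in: The stop block's middle is within 10 mm of the red line along the slide, and the clamp lever is turned clockwise beyond 1.3 rad of its 1.5 rad (y of stop_block in the frame of red_line between -0.01 and 0.01 m and value of joint clamp_lever above 1.3 rad); the robot touches nothing.
It also fails if it takes over 45 s, if anything falls off the work surface, if the arm or the gripper's body presses on something with over 40 N, if the wrist force passes 120 N, or if a joint passes its speed limit or range.

## Working session

There is one attempt and no reset: what is moved stays moved. The work goes in short steps, Python scripts to look and compute and a tool call to move; the robot and the scene stay as the last step left them, time stands still between calls to the robot, and variables do not carry over. Pictures are saved under pics/ and viewed, at most 10 in all, crops included, and the job is handed in when it is done.

Besides the shell and the picture viewer there is one more tool, called after "Request:" as name(argument=value, ...), one argument or row to a line, values as JSON. step_arm: Moves the arm, as the interface text tells. Its arguments: {"type":"object","properties":{"commands":{"type":"array"}},"required":["commands"]}

```bash
mkdir -p pics
python3 - <<'E'
from cell import *
import cv2,numpy as np
s=read_state();print(s['t'],s['eef_pos'],s['orientation'])
for c in("top","side"):
    d=snapshot(c);cv2.imwrite(f'pics/{c}1.png',d['frame'][:,:,::-1])
    for l in("stop_block","red_line","lever_knob"):
        for r in pinpoint(c,l)[:3]:
            X=np.array(r['position']);p=d['R']@X+d['t']
            print(c,l,np.round(X,4),round(r['confidence'],2),p[0]/p[2]*d['fx']+d['cx'],p[1]/p[2]*d['fy']+d['cy'])
    for r in spot_in(c,"clamp_lever")[:2]:print('lever',r)
E
```

```text
0.0 [ 0.22751893 -0.50009547  0.23049231] [-8.65035083e-04  9.77315850e-01  2.11785216e-01 -6.45106111e-05]
top stop_block [0.5974 0.1027 0.0517] 0.91 259.9006194670046 210.29361037288785
top stop_block [ 0.5835 -0.0709  0.0728] 0.65 375.60028792730606 214.48937219916206
top red_line [0.6843 0.0453 0.019 ] 0.46 297.3420942564976 158.80645075203918
top lever_knob [ 0.5836 -0.0712  0.0719] 0.55 375.7284470412006 214.48927076243461
lever {'position': [0.5999, -0.0333, 0.05], 'confidence': 0.87}
side stop_block [0.6017 0.1049 0.0545] 0.62 284.60440147995456 195.30122007816834
side lever_knob [ 0.5853 -0.0709  0.0697] 0.75 298.2020988634842 240.71541160749683
lever {'position': [0.5886, -0.0767, 0.0565], 'confidence': 0.76}
```

View pics/top1.png

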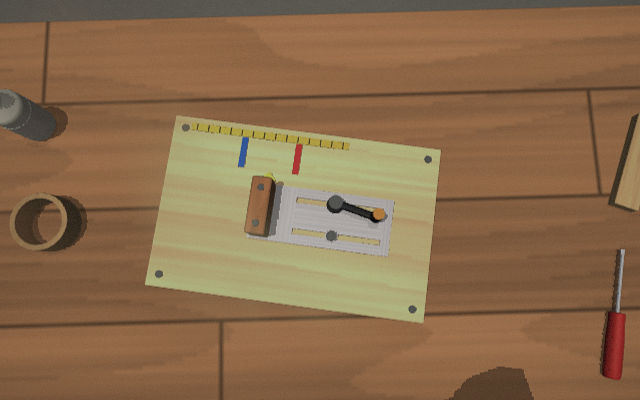

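View pics/side1.png

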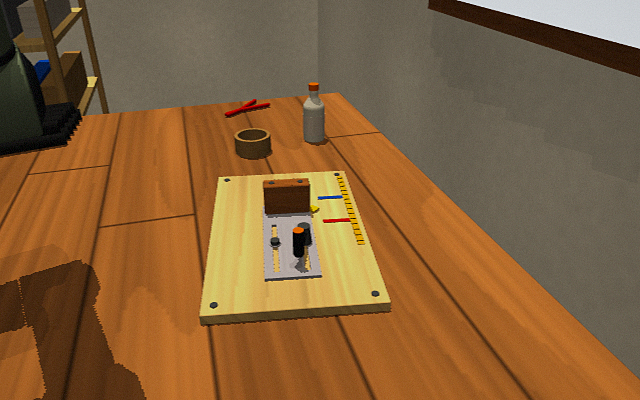

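The top view shows the block at (260,206), red line at (297,158), blue at (243,152), pivot at (335,203) and knob at (378,214). The side view agrees. Next I measure the board axes and the points.

```bash
cat > h.py <<'E'
from cell import *
import cv2,numpy as np
def cloud(d):
    v,u=np.mgrid[:400,:640];z=d['depth']
    P=np.stack([(u-d['cx'])/d['fx']*z,(v-d['cy'])/d['fy']*z,z],-1)
    return (P-d['t'])@d['R']   # R^T(p-t)
def look(c):
    d=snapshot(c);W=cloud(d);h=cv2.cvtColor(d['frame'],cv2.COLOR_RGB2HSV).astype(int)
    ok=(d['depth']>0)&(W[...,0]>.4)&(W[...,0]<.85)&(W[...,1]>-.25)&(W[...,1]<.3)
    z=W[...,2]
    red=ok&((h[...,0]<5)|(h[...,0]>174))&(h[...,1]>180)&(h[...,2]>120)&(abs(z-.019)<.008)
    blue=ok&(abs(h[...,0]-112)<12)&(h[...,1]>150)&(abs(z-.019)<.008)
    top=ok&(h[...,0]<20)&(abs(z-.083)<.006)&(h[...,1]>100)
    return d,W,dict(red=red,blue=blue,blocktop=top)
def report(c):
    d,W,M=look(c)
    for n,m in M.items():
        if m.sum()<8: print(n,m.sum());continue
        P=W[m];r=cv2.minAreaRect((P[:,:2]*1000).astype(np.float32))
        print(c,n,m.sum(),P.mean(0).round(4),'rect mm',np.round(r[0],1),np.round(r[1],1),round(r[2],1))
    return d,W,M
E
python3 - <<'E'
from h import *
for c in("top","side"):
    d,W,M=report(c)
    for l in ("lever_knob","stop_block","red_line"):
        for r in pinpoint(c,l)[:2]:print(l,np.round(r['position'],4),r['confidence'])
    if c=="top":
        for u,v in((185,128),(428,159),(158,274),(412,309),(335,203),(331,236),(378,214)):print(u,v,W[v,u].round(4))
E
```

```text
top red 82 [0.6863 0.0464 0.0185] rect mm [684.4  46.4] [ 8.2 47.6] 80.7
top blue 149 [0.6989 0.1338 0.0185] rect mm [698.8 133.6] [ 9.  47.8] 80.3
top blocktop 1098 [0.6015 0.097  0.0824] rect mm [588.8  18.6] [199.   84.8] 80.6
lever_knob [ 0.5828 -0.0736  0.0746] 0.77
stop_block [0.5983 0.1039 0.0526] 0.87
red_line [0.6849 0.0473 0.0167] 0.71
185 128 [0.7418 0.2288 0.0175]
428 159 [ 0.6777 -0.1663  0.0201]
158 274 [0.5056 0.268  0.0175]
412 309 [ 0.441  -0.1272  0.0187]
335 203 [ 0.6049 -0.0121  0.0554]
331 236 [ 0.5565 -0.005   0.0328]
378 214 [ 0.5821 -0.0723  0.0902]
side red 67 [0.6862 0.0469 0.0203] rect mm [685.8  47.1] [13.3 47.1] 84.0
side blue 55 [0.6997 0.1338 0.0204] rect mm [700.2 133.6] [12.1 46.6] 79.9
side blocktop 451 [0.6027 0.0933 0.083 ] rect mm [594.4  17.2] [201.5  84.1] 83.5
lever_knob [ 0.584  -0.0737  0.0706] 0.61
red_line [0.6837 0.0515 0.0194] 0.45
```

```bash
cat > plan.py <<'E'
from cell import read_state
import numpy as np
from scipy.spatial.transform import Rotation as Ro
def yaw(q):
    x=Ro.from_quat(np.roll(q,-1)).apply([1,0,0]);return np.degrees(np.arctan2(x[1],x[0]))
def go(target,turn,n,claw,p0=None,y0=None):
    """n rows to target xyz while turning `turn` deg about tool z (tool down); y = tool x heading"""
    s=read_state();p=np.array(s['eef_pos'] if p0 is None else p0,float);y=yaw(s['orientation']) if y0 is None else y0
    d=(np.array(target)-p)/n;out=[]
    for i in range(n):
        a=np.radians(y-i*turn/n);c,sn=np.cos(a),np.sin(a)
        out.append([round(float(v),4) for v in(c*d[0]+sn*d[1],sn*d[0]-c*d[1],-d[2])]+[0,0,round(turn/n/6,3),claw])
    for i in range(0,n,8):print(str(out[i:i+8]).replace(' ',''))
    return out
E
python3 -c "
from plan import *
go([.585,.07,.25],-146.3,32,1)"
```

```text
[[0.0175,-0.0116,-0.0006,0,0,-0.762,1],[0.0184,-0.0102,-0.0006,0,0,-0.762,1],[0.0192,-0.0087,-0.0006,0,0,-0.762,1],[0.0198,-0.0071,-0.0006,0,0,-0.762,1],[0.0203,-0.0055,-0.0006,0,0,-0.762,1],[0.0207,-0.0039,-0.0006,0,0,-0.762,1],[0.0209,-0.0022,-0.0006,0,0,-0.762,1],[0.021,-0.0005,-0.0006,0,0,-0.762,1]]
[[0.021,0.0011,-0.0006,0,0,-0.762,1],[0.0209,0.0028,-0.0006,0,0,-0.762,1],[0.0206,0.0045,-0.0006,0,0,-0.762,1],[0.0201,0.0061,-0.0006,0,0,-0.762,1],[0.0196,0.0077,-0.0006,0,0,-0.762,1],[0.0189,0.0092,-0.0006,0,0,-0.762,1],[0.0181,0.0107,-0.0006,0,0,-0.762,1],[0.0172,0.0121,-0.0006,0,0,-0.762,1]]
[[0.0162,0.0134,-0.0006,0,0,-0.762,1],[0.0151,0.0147,-0.0006,0,0,-0.762,1],[0.0139,0.0158,-0.0006,0,0,-0.762,1],[0.0126,0.0169,-0.0006,0,0,-0.762,1],[0.0112,0.0178,-0.0006,0,0,-0.762,1],[0.0097,0.0187,-0.0006,0,0,-0.762,1],[0.0082,0.0194,-0.0006,0,0,-0.762,1],[0.0066,0.02,-0.0006,0,0,-0.762,1]]
[[0.005,0.0204,-0.0006,0,0,-0.762,1],[0.0034,0.0208,-0.0006,0,0,-0.762,1],[0.0017,0.021,-0.0006,0,0,-0.762,1],[0.0,0.021,-0.0006,0,0,-0.762,1],[-0.0017,0.021,-0.0006,0,0,-0.762,1],[-0.0033,0.0208,-0.0006,0,0,-0.762,1],[-0.005,0.0204,-0.0006,0,0,-0.762,1],[-0.0066,0.02,-0.0006,0,0,-0.762,1]]
```

Request:
step_arm(
  commands=[
    [0.0175,-0.0115,-0.0005,0,0,-0.76,1],
    [0.0185,-0.01,-0.0005,0,0,-0.76,1],
    [0.019,-0.0085,-0.0005,0,0,-0.76,1],
    [0.02,-0.007,-0.0005,0,0,-0.76,1],
    [0.0205,-0.0055,-0.0005,0,0,-0.76,1],
    [0.0205,-0.004,-0.0005,0,0,-0.76,1],
    [0.021,-0.002,-0.0005,0,0,-0.76,1],
    [0.021,-0.0005,-0.0005,0,0,-0.76,1],
  ],
)

```text
t: 1.9
eef_pos: [0.318, -0.358, 0.2354]
orientation: [0.0, 0.861, 0.508, 0.0]
contact_force: [0.9, -0.3, 1.4]
finger_gap: 0.0852
grip_force: 0.0
```

Request:
step_arm(
  commands=[
    [0.021,0.001,-0.0005,0,0,-0.76,1],
    [0.021,0.003,-0.0005,0,0,-0.76,1],
    [0.0205,0.0045,-0.0005,0,0,-0.76,1],
    [0.02,0.006,-0.0005,0,0,-0.76,1],
    [0.0195,0.0075,-0.0005,0,0,-0.76,1],
    [0.019,0.009,-0.0005,0,0,-0.76,1],
    [0.018,0.0105,-0.0005,0,0,-0.76,1],
    [0.017,0.012,-0.0005,0,0,-0.76,1],
  ],
)

```text
t: 2.9
eef_pos: [0.4071, -0.2159, 0.2394]
orientation: [0.0, 0.659, 0.752, -0.0]
contact_force: [0.6, -0.3, 0.2]
finger_gap: 0.0855
grip_force: 0.0
```

Request:
step_arm(
  commands=[
    [0.016,0.0135,-0.0005,0,0,-0.76,1],
    [0.015,0.0145,-0.0005,0,0,-0.76,1],
    [0.014,0.016,-0.0005,0,0,-0.76,1],
    [0.0125,0.017,-0.0005,0,0,-0.76,1],
    [0.011,0.018,-0.0005,0,0,-0.76,1],
    [0.0095,0.0185,-0.0005,0,0,-0.76,1],
    [0.008,0.0195,-0.0005,0,0,-0.76,1],
    [0.0065,0.02,-0.0005,0,0,-0.76,1],
  ],
)

```text
t: 3.9
eef_pos: [0.4977, -0.0742, 0.2434]
orientation: [0.0, 0.39, 0.921, 0.0]
contact_force: [0.8, -0.2, -0.1]
finger_gap: 0.0856
grip_force: 0.0
```

Request:
step_arm(
  commands=[
    [0.005,0.0205,-0.0005,0,0,-0.76,1],
    [0.0035,0.021,-0.0005,0,0,-0.76,1],
    [0.0015,0.021,-0.0005,0,0,-0.76,1],
    [0,0.021,-0.0005,0,0,-0.76,1],
    [-0.0015,0.021,-0.0005,0,0,-0.76,1],
    [-0.0035,0.021,-0.0005,0,0,-0.76,1],
    [-0.005,0.0205,-0.0005,0,0,-0.76,1],
    [-0.0065,0.02,-0.0005,0,0,-0.76,1],
  ],
)

```text
t: 4.9
eef_pos: [0.5881, 0.0684, 0.2473]
orientation: [-0.0, 0.083, 0.997, -0.0]
contact_force: [-0.3, 0.3, 0.8]
finger_gap: 0.0856
grip_force: 0.0
```

Run:
```python
from h import *
from plan import yaw
s=read_state();print(s['t'],s['eef_pos'].round(4),yaw(s['orientation']),np.round(s['q'],2))
d,W,M=report("wrist");cv2.imwrite('pics/w1.png',d['frame'][:,:,::-1])
for l in("stop_block","red_line","lever_knob"):
    for r in pinpoint("wrist",l)[:2]:print(l,np.round(r['position'],4),round(r['confidence'],2))
m=M['blocktop']
P=W[m];P=P[P[:,1]>.04];print('block',P.mean(0),[ (np.round(x,1)) for x in cv2.minAreaRect((P[:,:2]*1000).astype(np.float32))])
```

```text
4.9 [0.5881 0.0684 0.2473] 170.52741926825976 [-0.01  0.4  -0.05  1.13 -0.    0.16]
wrist red 73 [0.6845 0.0475 0.0193] rect mm [685.1  47.3] [ 4.1 44.4] 80.5
wrist blue 109 [0.698  0.1349 0.0194] rect mm [698.8 134.6] [ 5.2 45.7] 80.8
wrist blocktop 2063 [0.5987 0.0974 0.0831] rect mm [588.7  19.6] [195.8  84.5] 80.8
stop_block [0.6005 0.0992 0.0542] 0.87
red_line [0.6836 0.044  0.0154] 0.78
block [0.59914492 0.10158906 0.08298393] [array([602. , 101.5]), array([30. , 84.5]), np.float64(81.1)]
```

View pics/w1.png

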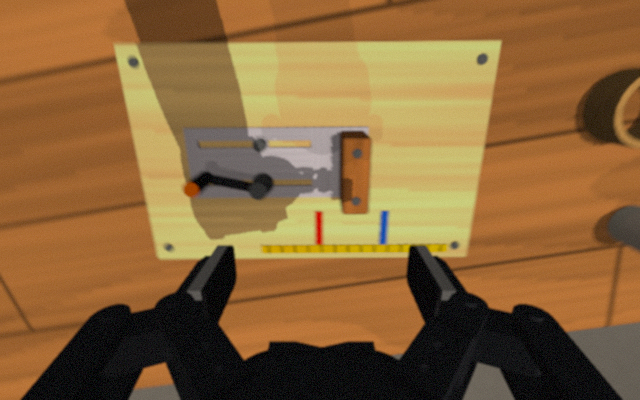

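The wrist picture shows the block at (356,172), red line at (319,228), blue at (384,227) and the knob at (191,188). The slide needed is about -40 mm along local y.

```bash
python3 -c "
from plan import *
go([.600,.101,.2],0,8,1);go([.600,.101,.052],0,8,1,p0=[.600,.101,.2]);
p=np.array([.6,.101,.052]);go(p+np.array([-.1616,-.9869,0])*.040,0,8,0,p0=p)"
```

```text
[[-0.0008,0.0044,0.0059,0,0,0.0,1],[-0.0008,0.0044,0.0059,0,0,0.0,1],[-0.0008,0.0044,0.0059,0,0,0.0,1],[-0.0008,0.0044,0.0059,0,0,0.0,1],[-0.0008,0.0044,0.0059,0,0,0.0,1],[-0.0008,0.0044,0.0059,0,0,0.0,1],[-0.0008,0.0044,0.0059,0,0,0.0,1],[-0.0008,0.0044,0.0059,0,0,0.0,1]]
[[0.0,0.0,0.0185,0,0,0.0,1],[0.0,0.0,0.0185,0,0,0.0,1],[0.0,0.0,0.0185,0,0,0.0,1],[0.0,0.0,0.0185,0,0,0.0,1],[0.0,0.0,0.0185,0,0,0.0,1],[0.0,0.0,0.0185,0,0,0.0,1],[0.0,0.0,0.0185,0,0,0.0,1],[0.0,0.0,0.0185,0,0,0.0,1]]
[[-0.0,-0.005,-0.0,0,0,0.0,0],[-0.0,-0.005,-0.0,0,0,0.0,0],[-0.0,-0.005,-0.0,0,0,0.0,0],[-0.0,-0.005,-0.0,0,0,0.0,0],[-0.0,-0.005,-0.0,0,0,0.0,0],[-0.0,-0.005,-0.0,0,0,0.0,0],[-0.0,-0.005,-0.0,0,0,0.0,0],[-0.0,-0.005,-0.0,0,0,0.0,0]]
```

Request:
step_arm(
  commands=[
    [-0.001,0.0045,0.006,0,0,0,1],
    [-0.001,0.0045,0.006,0,0,0,1],
    [-0.001,0.0045,0.006,0,0,0,1],
    [-0.001,0.0045,0.006,0,0,0,1],
    [-0.001,0.0045,0.006,0,0,0,1],
    [-0.001,0.0045,0.006,0,0,0,1],
    [0,0.004,0.006,0,0,0,1],
    [0,0.004,0.006,0,0,0,1],
  ],
)

```text
t: 6.1
eef_pos: [0.5996, 0.1016, 0.1988]
orientation: [-0.0, 0.084, 0.996, -0.0]
contact_force: [0.1, 0.7, 0.3]
finger_gap: 0.0854
grip_force: 0.0
```

Request:
step_arm(
  commands=[
    [0,0,0.02,0,0,0,1],
    [0,0,0.02,0,0,0,1],
    [0,0,0.02,0,0,0,1],
    [0,0,0.02,0,0,0,1],
    [0,0,0.02,0,0,0,1],
    [0,0,0.02,0,0,0,1],
    [0,0,0.015,0,0,0,1],
    [0,0,0.01,0,0,0,1],
  ],
)

```text
t: 7.1
eef_pos: [0.5994, 0.1013, 0.0535]
orientation: [-0.0, 0.084, 0.996, -0.0]
contact_force: [-0.3, -0.1, 0.6]
finger_gap: 0.0856
grip_force: 0.0
```

Request:
step_arm(
  commands=[
    [0,0,0,0,0,0,0],
    [0,0,0,0,0,0,0],
    [0,0,0,0,0,0,0],
    [0,0,0,0,0,0,0],
    [0,0,0,0,0,0,0],
    [0,0,0,0,0,0,0],
    [0,0,0,0,0,0,0],
    [0,0,0,0,0,0,0],
  ],
)

```text
t: 8.1
eef_pos: [0.6003, 0.1016, 0.0553]
orientation: [0.001, 0.084, 0.996, 0.0]
contact_force: [0.5, 0.2, 5.9]
finger_gap: 0.0289
grip_force: 61.7
```

Request:
step_arm(
  commands=[
    [0,-0.005,0,0,0,0,0],
    [0,-0.005,0,0,0,0,0],
    [0,-0.005,0,0,0,0,0],
    [0,-0.005,0,0,0,0,0],
    [0,-0.005,0,0,0,0,0],
    [0,-0.005,0,0,0,0,0],
    [0,-0.005,0,0,0,0,0],
    [0,-0.005,0,0,0,0,0],
  ],
)

```text
t: 9.1
eef_pos: [0.5938, 0.0626, 0.0553]
orientation: [0.001, 0.083, 0.997, 0.001]
contact_force: [0.6, 3.1, 5.8]
finger_gap: 0.029
grip_force: 61.8
```

Request:
step_arm(
  commands=[
    [0,0,0,0,0,0,0],
    [0,0,0,0,0,0,0.9],
    [0,0,0,0,0,0,0.9],
    [0,0,0,0,0,0,0.9],
    [0,0,0,0,0,0,0.9],
    [0,0,-0.01,0,0,0,0.9],
    [0,0,-0.03,0,0,0,0.9],
    [0,0,-0.04,0,0,0,0.9],
  ],
)

```text
t: 10.1
eef_pos: [0.5921, 0.0619, 0.1349]
orientation: [-0.001, 0.084, 0.996, -0.0]
contact_force: [0.4, -0.5, 0.2]
finger_gap: 0.077
grip_force: 0.0
```

Request:
step_arm(
  commands=[
    [0,-0.005,-0.03,0,0,0,0.9],
    [0,-0.015,-0.03,0,0,0,0.9],
    [0,-0.015,-0.02,0,0,0,0.8],
    [0,-0.02,-0.01,0,0,0,0.7],
    [0,-0.02,0,0,0,0,0.7],
    [0,-0.02,0,0,0,0,0.7],
    [0,-0.01,0,0,0,0,0.7],
    [0,0,0,0,0,0,0.7],
  ],
)

```text
t: 11.1
eef_pos: [0.5749, -0.0425, 0.2236]
orientation: [-0.001, 0.085, 0.996, 0.0]
contact_force: [-0.4, -0.4, 0.8]
finger_gap: 0.0598
grip_force: 0.0
```

Run:
```python
from h import *
from plan import yaw
ey=np.array([.1616,.9869]);red=np.array([.685,.0472])
s=read_state();print(s['t'],s['eef_pos'].round(4),yaw(s['orientation']),np.round(s['q'],2))
for c in("top","wrist"):
    d,W,M=look(c);cv2.imwrite(f'pics/{c}2.png',d['frame'][:,:,::-1])
    P=W[M['blocktop']];P=P[P[:,1]>.01];r=cv2.minAreaRect((P[:,:2]*1000).astype(np.float32))
    print(c,r,'s mm',(np.array(r[0])/1000-red)@ey*1000, 'mean s',(P.mean(0)[:2]-red)@ey*1000)
    for l in("stop_block","red_line","lever_knob"):
        for q in pinpoint(c,l)[:2]:print(l,np.round(q['position'],4),round(q['confidence'],2))
```

```text
11.1 [ 0.5749 -0.0425  0.2236] 170.2909655757726 [-0.2   0.38 -0.13  1.06  0.   -0.03]
top ((595.552734375, 61.153968811035156), (29.94013023376465, 83.85633087158203), 80.79776763916016) s mm -0.6835063053894079 mean s -1.0098172119853521
stop_block [0.5882 0.0598 0.0532] 0.69
red_line [0.6828 0.0467 0.0176] 0.56
wrist ((595.0711059570312, 60.05976867675781), (29.833532333374023, 84.50048065185547), 80.62744903564453) s mm -1.8412035702514633 mean s -2.946018289649478
stop_block [0.5933 0.0591 0.0543] 0.79
red_line [0.6853 0.0444 0.0168] 0.65
lever_knob [ 0.5787 -0.078   0.0728] 0.66
```

View pics/wrist2.png

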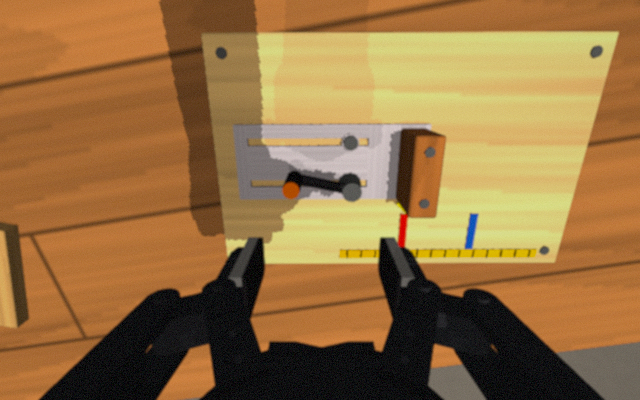

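The block lines up with the red line (at 403,230) within about 2 mm. The knob cap is at (291,189) and the pivot at (350,187). Next I measure both.

Run:
```python
from h import *
for c in("wrist","side"):
    d=snapshot(c);W=cloud(d);h=cv2.cvtColor(d['frame'],cv2.COLOR_RGB2HSV).astype(int);z=W[...,2]
    reg=(abs(W[...,0]-.59)<.06)&(abs(W[...,1]+.05)<.07)&(d['depth']>0)
    m=reg&(h[...,0]<16)&(h[...,1]>200)&(h[...,2]>120)&(abs(z-.089)<.008)
    print(c,'cap',m.sum(),W[m].mean(0).round(4),(W[m].min(0)+W[m].max(0)).round(4)/2)
    b=reg&(h[...,2]<110)&(z>.045)&(z<.066)
    r=cv2.minAreaRect((W[b][:,:2]*1000).astype(np.float32));print('arm',b.sum(),r,cv2.boxPoints(r).tolist())
    v,u=np.where(b&(W[...,1]>-.025));
    if len(v):print('pivot',W[v,u].mean(0))
```

```text
wrist cap 205 [ 0.5821 -0.074   0.0906] [ 0.5827 -0.0739  0.0896]
arm 819 ((592.5270385742188, -42.54038619995117), (82.30149841308594, 19.852432250976562), 65.11415100097656) [[566.2057495117188, -75.6931381225586], [584.2149047851562, -84.04727172851562], [618.8483276367188, -9.38763427734375], [600.8391723632812, -1.0335006713867188]]
pivot [ 0.60409935 -0.01438653  0.05541785]
side cap 54 [ 0.5847 -0.0725  0.0915] [ 0.58485 -0.07155  0.09145]
arm 235 ((598.055908203125, -42.80386734008789), (85.70433044433594, 20.86274528503418), 69.30778503417969) [[573.1557006835938, -79.20582580566406], [592.6726684570312, -86.57762908935547], [622.9561157226562, -6.401908874511719], [603.4391479492188, 0.9698944091796875]]
pivot [ 0.61066361 -0.0156813   0.05644637]
```

```bash
python3 -c "
from plan import *
go([.583,-.0735,.14],10,8,.5)"
```

```text
[[-0.0016,-0.0038,0.0105,0,0,0.208,0.5],[-0.0017,-0.0038,0.0105,0,0,0.208,0.5],[-0.0018,-0.0037,0.0105,0,0,0.208,0.5],[-0.0019,-0.0037,0.0105,0,0,0.208,0.5],[-0.0019,-0.0036,0.0105,0,0,0.208,0.5],[-0.002,-0.0036,0.0105,0,0,0.208,0.5],[-0.0021,-0.0036,0.0105,0,0,0.208,0.5],[-0.0022,-0.0035,0.0105,0,0,0.208,0.5]]
```

Request:
step_arm(
  commands=[
    [-0.0015,-0.004,0.0105,0,0,0.21,0.5],
    [-0.0015,-0.004,0.0105,0,0,0.21,0.5],
    [-0.002,-0.0035,0.0105,0,0,0.21,0.5],
    [-0.002,-0.0035,0.0105,0,0,0.21,0.5],
    [-0.002,-0.0035,0.0105,0,0,0.21,0.5],
    [-0.002,-0.0035,0.0105,0,0,0.21,0.5],
    [-0.002,-0.0035,0.0105,0,0,0.21,0.5],
    [-0.002,-0.0035,0.0105,0,0,0.21,0.5],
  ],
)

```text
t: 12.6
eef_pos: [0.583, -0.0737, 0.1396]
orientation: [0.0, 0.172, 0.985, 0.0]
contact_force: [0.3, -0.6, -0.4]
finger_gap: 0.0424
grip_force: 0.0
```

Run:
```python
from h import *
from plan import *
s=read_state();print(s['t'],s['eef_pos'].round(4),yaw(s['orientation']))
go([.583,-.0735,.060],0,8,.5)
d=snapshot("wrist");W=cloud(d);h=cv2.cvtColor(d['frame'],cv2.COLOR_RGB2HSV).astype(int)
m=(abs(W[...,0]-.583)<.03)&(abs(W[...,1]+.073)<.03)&(h[...,0]<16)&(h[...,1]>200)&(h[...,2]>120)&(abs(W[...,2]-.089)<.008)
print(m.sum(),W[m].mean(0),(W[m].min(0)+W[m].max(0))/2)
```

```text
12.6 [ 0.583  -0.0737  0.1396] 160.20934684892066
[[0.0,0.0,0.0099,0,0,0.0,0.5],[0.0,0.0,0.0099,0,0,0.0,0.5],[0.0,0.0,0.0099,0,0,0.0,0.5],[0.0,0.0,0.0099,0,0,0.0,0.5],[0.0,0.0,0.0099,0,0,0.0,0.5],[0.0,0.0,0.0099,0,0,0.0,0.5],[0.0,0.0,0.0099,0,0,0.0,0.5],[0.0,0.0,0.0099,0,0,0.0,0.5]]
347 [ 0.58210722 -0.0744681   0.09042081] [ 0.5822914  -0.07384109  0.08933187]
```

Centred. Descend and close.

Request:
step_arm(
  commands=[
    [0,0,0.01,0,0,0,0.5],
    [0,0,0.01,0,0,0,0.5],
    [0,0,0.01,0,0,0,0.5],
    [0,0,0.01,0,0,0,0.5],
    [0,0,0.01,0,0,0,0.5],
    [0,0,0.01,0,0,0,0.5],
    [0,0,0.01,0,0,0,0.5],
    [0,0,0.0095,0,0,0,0.5],
  ],
)

```text
t: 13.65
eef_pos: [0.5829, -0.0735, 0.0601]
orientation: [-0.0, 0.171, 0.985, -0.0]
contact_force: [-0.3, -0.7, -0.0]
finger_gap: 0.0425
grip_force: 0.0
```

Request:
step_arm(
  commands=[
    [0,0,0,0,0,0,0],
    [0,0,0,0,0,0,0],
    [0,0,0,0,0,0,0],
    [0,0,0,0,0,0,0],
    [0,0,0,0,0,0,0],
    [0,0,0,0,0,0,0],
    [0,0,0,0,0,0,0],
    [0,0,0,0,0,0,0],
  ],
)

```text
t: 14.65
eef_pos: [0.5828, -0.0728, 0.0607]
orientation: [-0.0, 0.171, 0.985, 0.001]
contact_force: [0.5, 5.8, -4.4]
finger_gap: 0.0165
grip_force: 58.6
```

Run:
```python
from plan import *
s=read_state();p=np.array(s['eef_pos']);y=yaw(s['orientation']);print(p,y)
c=np.array([.605,-.0125]);v=p[:2]-c;print(np.hypot(*v)*1000,'lever ang',np.radians(-99.3)-np.arctan2(v[1],v[0]))
print('const row for 3.1deg: chord',2*65*np.sin(np.radians(1.55)))
# row i shift: chord direction relative to tool axes
for k in(0,12,23):
    R=lambda a:np.array([[np.cos(a),-np.sin(a)],[np.sin(a),np.cos(a)]])
    a=np.radians(3.1);v65=v/np.hypot(*v)*.065;d=R(-a*(k+1))@v65-R(-a*k)@v65;h=np.radians(y)-a*k
    print(k,np.cos(h)*d[0]+np.sin(h)*d[1],np.sin(h)*d[0]-np.cos(h)*d[1])
```

```text
[ 0.58278753 -0.07279986  0.06066251] 160.3180772268562
64.26093025722754 lever ang 0.19062699597415
const row for 3.1deg: chord 3.516409495993132
0 0.003514069842615871 0.00012825320552848794
12 0.00351406984261587 0.000128253205528481
23 0.0035140698426158706 0.00012825320552849062
```

Request:
step_arm(
  commands=[
    [0.0035,0.0001,0,0,0,0.517,0],
    [0.0035,0.0001,0,0,0,0.517,0],
    [0.0035,0.0001,0,0,0,0.517,0],
    [0.0035,0.0001,0,0,0,0.517,0],
    [0.0035,0.0001,0,0,0,0.517,0],
    [0.0035,0.0001,0,0,0,0.517,0],
    [0.0035,0.0001,0,0,0,0.517,0],
    [0.0035,0.0001,0,0,0,0.517,0],
  ],
)

```text
t: 15.65
eef_pos: [0.5603, -0.0575, 0.0607]
orientation: [0.0, 0.379, 0.925, 0.001]
contact_force: [5.2, 7.2, -8.1]
finger_gap: 0.0162
grip_force: 58.6
```

Request:
step_arm(
  commands=[
    [0.0035,0.0001,0,0,0,0.517,0],
    [0.0035,0.0001,0,0,0,0.517,0],
    [0.0035,0.0001,0,0,0,0.517,0],
    [0.0035,0.0001,0,0,0,0.517,0],
    [0.0035,0.0001,0,0,0,0.517,0],
    [0.0035,0.0001,0,0,0,0.517,0],
    [0.0035,0.0001,0,0,0,0.517,0],
    [0.0035,0.0001,0,0,0,0.517,0],
  ],
)

```text
t: 16.65
eef_pos: [0.5461, -0.0342, 0.0607]
orientation: [0.001, 0.569, 0.823, 0.002]
contact_force: [7.4, 7.2, -10.1]
finger_gap: 0.0162
grip_force: 58.6
```

Request:
step_arm(
  commands=[
    [0.0035,0.0001,0,0,0,0.517,0],
    [0.0035,0.0001,0,0,0,0.517,0],
    [0.0035,0.0001,0,0,0,0.517,0],
    [0.0035,0.0001,0,0,0,0.517,0],
    [0.0035,0.0001,0,0,0,0.517,0],
    [0.0035,0.0001,0,0,0,0.517,0],
    [0.0035,0.0001,0,0,0,0.517,0],
    [0.0035,0.0001,0,0,0,0.517,0],
  ],
)

```text
t: 17.65
eef_pos: [0.5426, -0.007, 0.0608]
orientation: [0.001, 0.732, 0.681, 0.002]
contact_force: [8.9, 6.1, -11.9]
finger_gap: 0.016
grip_force: 58.6
```

Run:
```python
from plan import *
s=read_state();p=np.array(s['eef_pos']);v=p[:2]-[.605,-.0125];print(p,s['contact_force'],np.hypot(*v),(np.radians(-99.3)-np.arctan2(v[1],v[0]))%6.283)
```

```text
[ 0.54263387 -0.00699726  0.06075793] [  8.91236671   6.14585438 -11.85517974] 0.06260842412190126 1.4963002961191245
```

Request:
step_arm(
  commands=[
    [0,0,0,0,0,0,0],
    [0,0,0,0,0,0,0.5],
    [0,0,0,0,0,0,0.5],
    [0,0,0,0,0,0,0.5],
    [0,0,0,0,0,0,0.5],
    [0,0,-0.02,0,0,0,0.5],
    [0,0,-0.03,0,0,0,0.5],
    [0,0,-0.03,0,0,0,0.5],
  ],
)

```text
t: 18.65
eef_pos: [0.54, -0.008, 0.1416]
orientation: [-0.0, 0.732, 0.681, -0.0]
contact_force: [0.1, -1.1, 0.0]
finger_gap: 0.0429
grip_force: 0.0
```

Request:
step_arm(
  commands=[
    [0,-0.02,-0.03,0,0,0,0.5],
    [0,-0.02,-0.03,0,0,0,0.5],
    [0,-0.02,-0.03,0,0,0,0.5],
    [0,-0.02,0,0,0,0,0.5],
    [0,-0.02,0,0,0,0,0.5],
    [0,0,0,0,0,0,0.5],
    [0,0,0,0,0,0,0.5],
    [0,0,0,0,0,0,0.5],
  ],
)

```text
t: 19.65
eef_pos: [0.4413, -0.0008, 0.2307]
orientation: [0.0, 0.732, 0.681, 0.0]
contact_force: [0.3, -0.0, 0.4]
finger_gap: 0.0427
grip_force: 0.0
```

Run:
```python
from h import *
s=read_state();print(s['t'],s['eef_pos'].round(3),s['contact_force'])
ey=np.array([.1616,.9869])
for c in("top","side"):
    d,W,M=look(c);cv2.imwrite(f'pics/{c}3.png',d['frame'][:,:,::-1])
    P=W[M['blocktop']];P=P[(P[:,1]>.03)]
    r=cv2.minAreaRect((P[:,:2]*1000).astype(np.float32));print(c,r,(np.array(r[0])-[685,47.2])@ey)
    for q in pinpoint(c,"lever_knob")[:1]:
        X=np.array(q['position']);v=X[:2]-[.605,-.0125];print(X,q['confidence'],(np.radians(-99.3)-np.arctan2(v[1],v[0]))%6.283)
```

```text
19.65 [ 0.441 -0.001  0.231] [ 0.3173818  -0.01658866  0.37117887]
top ((595.5870361328125, 61.11296463012695), (30.120529174804688, 84.24112701416016), 80.52415466308594) -0.718430167465212
side ((597.5261840820312, 60.119773864746094), (33.096492767333984, 83.85843658447266), 80.9738540649414) -1.3852438252258323
[ 0.5433 -0.0082  0.0738] 0.77 1.477874954153858
```

View pics/side3.png

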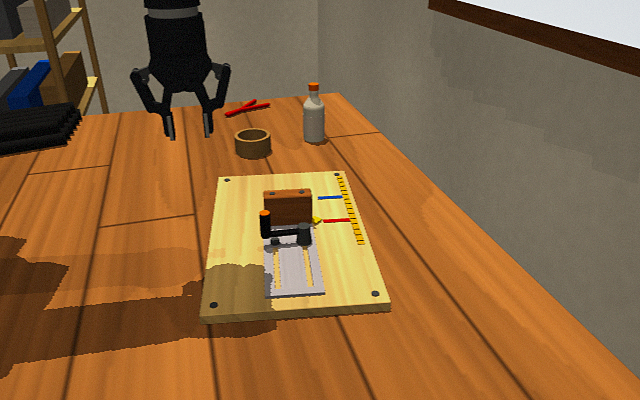

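View pics/top3.png

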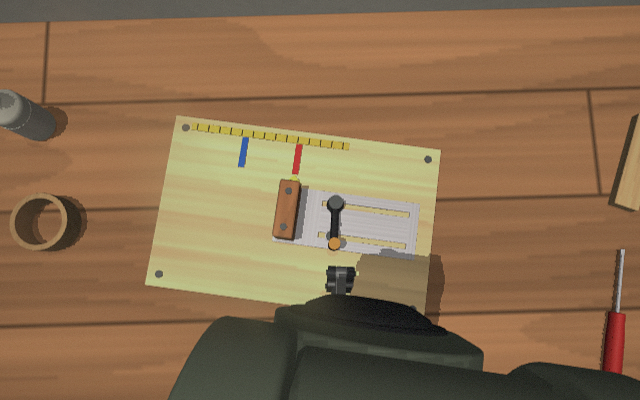

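The side view shows the yellow pointer at (316,221), level with the red line at (337,220). The lever lies along the block's -x, with the knob at (265,222) in the side view and (334,243) in the top view. The gripper is clear of everything.

```bash
python3 -c "
from cell import job_done
print(job_done())"
```

```text
the job is handed in; nothing more can be done
None
```

The stop stands about 1 mm from the red line, the clamp lever is tight at about 1.48 rad, the gripper is clear, and the job was handed in at about 20 s (no verdict was returned).

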